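Open the top leaf of the sample hatch and stand the tube carrier on its ledge

TASK

At the sample reception hatch, draw the top leaf's bolt fully back and then swing the top leaf wide open, leaving the bottom leaf shut and bolted. Then take the tube carrier with the handle bar and set it gently on the bottom leaf's ledge, upright, in the middle of the opening, with its long side along the door, and let go. Leave the top leaf open and do not disturb the other things on the counter.

Things in the scene. Friction and masses are not known exactly. Their poses are not given: they have to be found in the camera images.
- upper_knob (a point): Top centre of the top leaf's bolt knob: upright dark steel post, 14 mm diameter, its top 27 mm clear above the leaf's top edge (z = 305 mm). Axis 18 mm in front of the leaf's front (robot-side) face, 195 mm from the hinge line when bolted. Frame turns with the top leaf: y along it towards the hinge, x through it away from the front face, z up. Draw by moving the knob 35 mm along +y.
- upper_bolt (a joint): Slide of the top leaf's bolt in m: 0 = fully bolted, 0.035 = fully drawn (end stop). Starts 0 to 6 mm drawn. Friction about 2.5 N; stays where it is left. The rod sits in a keeper on the right door post and really locks the leaf until drawn about 25 mm.
- upper_handle (a point): Upper end, on its axis, of the vertical round bar (steel, 12 mm diameter) of the top leaf's pull handle. 10 mm below the leaf's top edge, axis 42 mm in front of the leaf's front face, 85 mm from the hinge line (along the leaf). The straight bar runs 80 mm down from here, joined to the leaf by a level arm at each end. Frame turns with the leaf, axes as for upper_knob.
- upper_hinge (a point): Point on the vertical hinge line of the top leaf at the height of its top edge (z = 305 mm); the line lies in the plane of the leaf's front face at its left end seen from the robot. The leaf is 225 mm wide, 150 mm high (z 155 to 305 mm) and 20 mm thick. Frame turns with the top leaf.
- upper_leaf (a joint): Angle of the top leaf in rad: 0 = shut, grows as the free (right) end swings towards the robot, clockwise from above; stop at 1.75. Hinge friction about 0.12 N m; it stays where it is left.
- lower_leaf (a joint): Angle of the bottom leaf in rad: 0 = shut; it must stay shut.
- lower_bolt (a joint): Slide of the bottom leaf's bolt in m: 0 = bolted, 0.035 = drawn; its knob sticks out level, towards the robot, at z = 85 mm under the ledge. It must stay bolted.
- ledge_mid (a point): Middle of the upper face (z = 150 mm) of the grey ledge on top of the bottom leaf, 222 mm long (y axis, along the door, to the hinge) and 130 mm deep (x axis, away from the robot), half of it each side of the door. The shut top leaf stands 5 mm over its middle. Opening between the two door posts (45 mm wide, 305 mm tall): 235 mm, centred here; no lintel above.
- carrier: Tube carrier, the only one with a handle: white foam base 140 x 64 x 42 mm, two rows of capped tubes to 84 mm, grey handle bar along its length on two end posts. Origin: centre of underside; x along the length, z up. Bar 131 mm long, 16 wide, 14 high, its centre 115 mm above the origin, open below it. Overall height 122 mm, about 0.45 kg. Symmetric end for end.
- foam_rack: Bystander: foam tube rack without handle, 140 x 76 x 84 mm, origin at the centre of the underside. Stands on the counter near the carrier; which of the two places it has varies.
- tray: Bystander: shallow steel tray 160 x 110 x 22 mm on the left, origin at the centre of the underside.
- bottle: Bystander: white bottle, 66 mm in diameter and 170 mm tall, on the left, origin at the centre of the underside.

How it is judged (in metres and radians):
On the way, in this order (a step that is already met when the one before it is completed fails the run):
1. the top bolt is drawn fully back while the top leaf is still shut (value of joint upper_bolt above 0.029 m and value of joint upper_leaf below 0.1 rad), for 0.1 s.
2. the top leaf is swung wide open (value of joint upper_leaf above 1.2 rad), for 0.2 s.
At the end, for the whole second after the job is handed in: Top bolt drawn at least 27 mm, top leaf open at least 1.15 rad, bottom leaf shut (0.03 rad) and bolted (6 mm). Carrier released, at rest on the ledge (6 mm), upright (0.08 rad), centre within 30 mm across and 38 mm along of the ledge's middle, length within 0.22 rad of the door's line (value of joint upper_bolt above 0.027 m and value of joint upper_leaf above 1.15 rad and value of joint lower_leaf below 0.03 rad and value of joint lower_bolt below 0.006 m and x of carrier in the frame of ledge_mid between -0.03 and 0.03 m and y of carrier in the frame of ledge_mid between -0.038 and 0.038 m and z of carrier in the frame of ledge_mid between -0.006 and 0.006 m and angle between the x axis of carrier and the y axis of ledge_mid, either way round below 0.22 rad and angle between carrier's own z axis and vertical below 0.08 rad and linear speed of carrier below 0.02 m/s and contact force between carrier and the fingers below 0.1 N); the robot touches nothing.
It fails at once if the bottom bolt is drawn or the bottom leaf is opened (value of joint lower_bolt above 0.01 m or value of joint lower_leaf above 0.05 rad).
It fails at once if the carrier is tipped over (more than 0.5 rad) (angle between carrier's own z axis and vertical above 0.5 rad).
It fails at once if the carrier is dropped or thrown (faster than 0.45 m/s while no finger holds it) (contact force between carrier and the fingers below 0.05 N and linear speed of carrier above 0.45 m/s).
It fails at once if the foam rack, the tray or the bottle is moved by more than 30 mm (distance of any of foam_rack, tray, bottle from where it was at the start of the episode above 0.03 m).
It also fails if it takes over 72 s, if anything falls off the work surface, if the arm or the gripper's body presses on something with over 40 N, if the wrist force passes 120 N, or if a joint passes its speed limit or range.

ROBOT

A 6-joint arm with a two-finger parallel gripper is mounted at the origin on the work surface. World frame = base frame: x ahead of the robot, y to its left, z up, the work surface at z = 0. Lengths are in mm, angles in rad, forces in N, time in s.
With the tool pointing down it reaches from about 375 to 925 mm from the base axis. Payload 5.7 kg.
Tool frame: the origin (TCP) lies midway between the tips of the shut fingers; the grasp point (between the pads) lies 19 mm behind it; z points along the fingers, y is the direction in which the jaws open and shut (so a half turn about z gives the same grasp; the last joint's range is limited). The gripper opens to 88 mm and grips with 3 to 60 N. Pads are 20 mm wide; open, the fingers measure 115 mm over their backs; the gripper's body (75 mm by 178 mm) begins 61 mm behind the grasp point.
Start: joints at [1.176, 0.359, 1.51, -0, 1.272, -0.115], TCP at [165.691, 576.636, 222.623] pointing down, gripper open.
Joint ranges: [-2.97, 2.97], [-1.01, 2.36], [0.21, 2.38], [-0.96, 4.11], [0.2, 2.71], [-2.98, 2.98]. Speed limits (rad/s): [2.39, 2.39, 3.14, 3.14, 3.14, 3.14].

INTERFACE

Orientations are given as a unit quaternion [w, x, y, z].
In Python, from workcell import arm gives the robot as it stands. The module is installed in compiled form; this text tells all that it offers.
- The arm moves only by the tool send_rows, never from a script. Its argument "motion" is a list of rows, each a list of 6 numbers: the shift along the tool's x, y, z scaled (see below), then the turn, a rotation vector about the tool's x, y, z scaled (see below). A call has 1 to 10 rows; each row is the pose to reach, as a shift and turn from the pose commanded when the call began, along the tool's axes at that moment; what a row does not reach only later rows make up. The controller multiplies each number of a shift by 0.2 m and each number of a turn by 45 degrees. A row lasts 1/8 s, in which the tool goes at most 62.5 mm and 10.7 degrees, less where a joint would pass 70% of its speed; a pose out of reach is approached as far as the arm can. A call with a number of a shift or a turn outside -1 to 1 is refused whole. A call with a gripper value outside its range is refused whole. "hand" is the opening, from 0 (shut) to 1 (fully open), set as the call begins (left out, the last holds). The fingers move at their own pace and stop on an object; the grip force is fixed at half the most. Time passes only in rows, so rows that repeat a pose let the fingers close. It gives the time, the measured TCP pose, the force and the opening at its end, in the units of the state.
- arm.get_state(): the state, without advancing time (a new reading comes with each control period).
- arm.capture(name): name is "scene" or "side" or "wrist"; returns a dict with "image" (480x640x3 uint8, red, green, blue), "range_z" (480x640 float32, mm along the optical axis (not along the pixel's ray), 0 where there is no reading), "fovy" (degrees; the focal length in pixels is half the picture's height over the tangent of half this angle, whatever the lens; pixels are square), "cx", "cy" (the principal point, pixels), "R" (3x3) and "t" (3): a world point X has camera coordinates R X + t. Camera axes: x right, y down, z forward; pixel columns grow to the right and rows downward; lengths in mm; the calibration is good to about 2 mm. A picture is of the moment at which its call begins.
- arm.job_done(): hands the job in, once; it reports no verdict.
Trained networks look in the newest picture that a camera, given by its name, has taken for a name from the list of things; names that differ only in an ending like _2 or _b are one class to them, and where a whole thing is asked for, a point or a joint stands for the part that bears it (a point fixed in the world has none). Each returns a list of dicts, best first, with "conf" (0 to 1); they miss things now and then, are a little off and sometimes report something else, mostly with a low value. They report only what shows in the picture. A call takes as long as a camera call.
- arm.cut_out(camera, target): "region" (480x640 bool, what is visible of it) and "uv" ([column, row] in pixels, amid what is visible of it).
The state is a dict: "t": time; "q": joint angles; "qd": joint speeds; "joint_torque": joint torques, N m; "eef_pos": TCP position; "tcp_rot": TCP orientation; "ft_force": force on the tool from outside, world axes, zero at the start; "moment": the same for the moment, N m; "finger_gap": opening from 0.0 (shut) to 1.0 (fully open).
Only numpy, scipy, OpenCV 4.12 (cv2) and the standard library are available. Lean on these libraries where they do the work, as an engineer would, in place of code of your own. Each camera call takes 0.05 s, during which the arm holds its last target. There are 200 camera calls.

## Working session

There is one attempt and no reset: what is moved stays moved. The work goes in short steps, Python scripts to look and compute and a tool call to move; the robot and the scene stay as the last step left them, time stands still between calls to the robot, and variables do not carry over. Pictures are saved under pics/ and viewed, about 8 in all and at most 12, crops included, and the job is handed in when it is done.

Besides the shell and the picture viewer there is one more tool, called after "Call:" by a JSON object that holds its "name" and its "arguments", one argument or row to a line. send_rows: Moves the arm, as the interface text tells. Its arguments: {"type":"object","properties":{"motion":{"type":"array"},"hand":{"type":"number"}},"required":["motion"]}

```bash
mkdir -p pics; cat > h.py <<'E'
import numpy as np, cv2
from workcell import arm
from scipy.spatial.transform import Rotation as Ro
def cap(n):
    c=arm.capture(n); c['f']=240/np.tan(np.radians(c['fovy'])/2); return c
def pts(c):
    z=c['range_z']; v,u=np.mgrid[0:480,0:640]
    P=np.stack([(u-c['cx'])/c['f']*z,(v-c['cy'])/c['f']*z,z],-1)
    W=(P-np.array(c['t']))@np.array(c['R']); W[z<=0]=np.nan; return W
def proj(c,X):
    p=np.array(c['R'])@np.array(X)+np.array(c['t']); return p[:2]/p[2]*c['f']+[c['cx'],c['cy']]
def save(c,n): cv2.imwrite('pics/'+n,c['image'][:,:,::-1])
E
python3 - <<'E'
from h import *
s=arm.get_state(); print({k:np.round(v,3) for k,v in s.items()})
for n in ['scene','side']:
    c=cap(n); save(c,n+'0.png'); W=pts(c)
    R=np.array(c['R']); print(n,'cam at',np.round(-R.T@np.array(c['t'])))
    for t in ['upper_knob','upper_bolt','upper_handle','upper_leaf','lower_leaf','lower_bolt','carrier','foam_rack','tray','bottle']:
        for d in arm.cut_out(n,t)[:2]:
            w=W[d['region']]; w=w[~np.isnan(w[:,0])]
            if len(w): print(t,round(d['conf'],2),np.round(d['uv']),len(w),np.round(np.percentile(w,[2,50,98],axis=0)).tolist())
E
```

```text
{'t': np.float64(0.0), 'q': array([ 1.176,  0.359,  1.511,  0.   ,  1.273, -0.115]), 'qd': array([ 0.001, -0.002,  0.001, -0.   , -0.001, -0.001]), 'joint_torque': array([ 1.0000e-03, -5.1538e+01, -2.7072e+01,  6.8000e-02,  3.5000e-02,
       -0.0000e+00]), 'eef_pos': array([165.423, 576.022, 221.82 ]), 'tcp_rot': array([-0.   ,  0.139,  0.99 , -0.001]), 'ft_force': array([0.507, 0.259, 0.368]), 'moment': array([-0.035, -0.036, -0.031]), 'finger_gap': np.float64(0.999)}
scene cam at [1109. 1056. 1204.]
upper_knob 0.55 [281. 203.] 82 [[556.0, -21.0, 284.0], [565.0, -13.0, 310.0], [570.0, -8.0, 332.0]]
upper_handle 0.63 [292. 236.] 2378 [[526.0, -55.0, 156.0], [590.0, 53.0, 263.0], [603.0, 160.0, 312.0]]
upper_leaf 0.97 [290. 236.] 2317 [[531.0, -46.0, 161.0], [590.0, 55.0, 264.0], [603.0, 161.0, 309.0]]
lower_leaf 0.65 [291. 236.] 2332 [[530.0, -46.0, 160.0], [590.0, 55.0, 264.0], [603.0, 161.0, 309.0]]
lower_leaf 0.62 [286. 277.] 1605 [[585.0, -43.0, 15.0], [618.0, 72.0, 149.0], [654.0, 174.0, 154.0]]
lower_bolt 0.64 [289. 279.] 1596 [[585.0, -41.0, 16.0], [618.0, 73.0, 149.0], [654.
[... 1235 characters left out ...]
0.0, -218.0, 122.0]]
carrier 0.83 [272. 360.] 2241 [[362.0, -291.0, 5.0], [426.0, -257.0, 45.0], [490.0, -214.0, 122.0]]
carrier 0.23 [358. 215.] 1221 [[529.0, -53.0, 148.0], [578.0, 42.0, 302.0], [603.0, 167.0, 328.0]]
foam_rack 0.61 [300. 448.] 2801 [[462.0, -467.0, 7.0], [532.0, -437.0, 50.0], [596.0, -400.0, 86.0]]
foam_rack 0.53 [335. 166.] 828 [[443.0, 395.0, 0.0], [479.0, 409.0, 88.0], [508.0, 598.0, 170.0]]
tray 0.8 [297. 208.] 1529 [[292.0, 225.0, -3.0], [370.0, 289.0, 3.0], [449.0, 344.0, 22.0]]
tray 0.59 [343. 242.] 1644 [[524.0, -56.0, 86.0], [575.0, 37.0, 149.0], [655.0, 165.0, 153.0]]
bottle 0.84 [335. 164.] 788 [[446.0, 395.0, 8.0], [480.0, 408.0, 90.0], [508.0, 434.0, 170.0]]
```

```bash
python3 - <<'E'
from h import *
A=[];
for n in ['scene','side']:
    c=cap(n); W=pts(c).reshape(-1,3); W=W[~np.isnan(W[:,0])]; A.append(W)
    for nm,lo,hi,b in [('leaftop+posts',299,311,(500,680,-150,260)),('knob',318,340,(500,680,-150,260)),('ledge',145,153,(480,700,-90,220)),('handle',230,297,(500,563,0,150)),('bar',112,128,(300,520,-330,-190)),('rack',78,92,(400,680,-520,-360))]:
        m=(W[:,2]>lo)&(W[:,2]<hi)&(W[:,0]>b[0])&(W[:,0]<b[1])&(W[:,1]>b[2])&(W[:,1]<b[3]); w=W[m]
        if len(w)<4: print(n,nm,len(w)); continue
        r=cv2.minAreaRect(w[:,:2].astype(np.float32)); print(n,nm,len(w),np.round(np.median(w,0)),np.round(cv2.boxPoints(r)).tolist(),np.round(r[1]))
c=cap('side'); im=c['image'][150:430,200:480]; cv2.imwrite('pics/s1.png',cv2.resize(im,(600,600))[:,:,::-1])
E
```

```text
scene leaftop+posts 1060 [587.  88. 304.] [[508.0, 249.0], [545.0, -112.0], [643.0, -102.0], [605.0, 259.0]] [ 98. 363.]
scene knob 34 [564. -15. 327.] [[555.0, -16.0], [566.0, -23.0], [572.0, -13.0], [561.0, -6.0]] [12. 13.]
scene ledge 1156 [620.  64. 150.] [[570.0, 216.0], [601.0, -91.0], [665.0, -85.0], [634.0, 222.0]] [ 64. 308.]
scene handle 89 [532.  89. 276.] [[517.0, 6.0], [557.0, 4.0], [562.0, 94.0], [522.0, 96.0]] [90. 40.]
scene bar 129 [ 396. -245.  120.] [[345.0, -248.0], [358.0, -279.0], [462.0, -237.0], [449.0, -205.0]] [113.  34.]
scene rack 254 [ 534. -427.   83.] [[462.0, -394.0], [464.0, -461.0], [587.0, -457.0], [585.0, -391.0]] [123.  67.]
side leaftop+posts 1344 [593.  18. 304.] [[519.0, 215.0], [552.0, -110.0], [643.0, -101.0], [609.0, 224.0]] [ 91. 327.]
side knob 42 [566. -23. 328.] [[558.0, -21.0], [567.0, -30.0], [575.0, -22.0], [565.0, -13.0]] [11. 13.]
side ledge 1556 [577.  71. 149.] [[511.0, 173.0], [534.0, -62.0], [663.0, -50.0], [640.0, 185.0]] [130. 236.]
side handle 134 [536.  78. 277.] [[527.0, 81.0], [555.0, 34.0], [581.0, 49.0], [553.0, 96.0]] [30. 55.]
side bar 461 [ 422. -248.  120.] [[355.0, -249.0], [364.0, -278.0], [490.0, -242.0], [481.0, -213.0]] [131.  31.]
side rack 1051 [ 532. -430.   82.] [[467.0, -459.0], [589.0, -460.0], [589.0, -399.0], [467.0, -398.0]] [ 61. 122.]
```

View pics/s1.png

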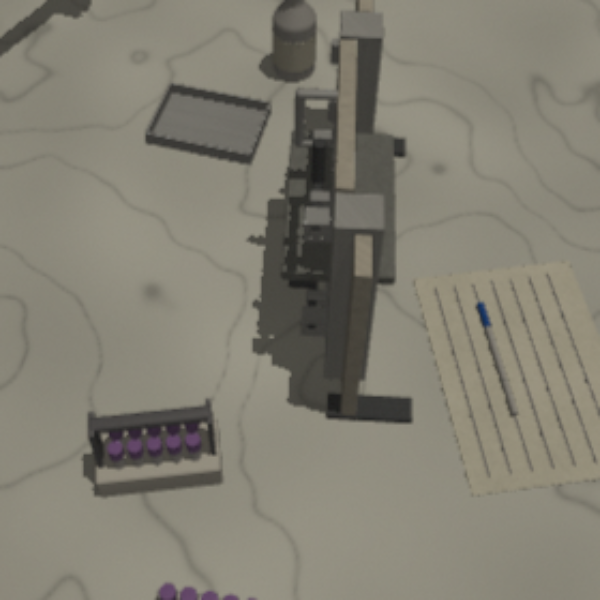

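View pics/scene0.png

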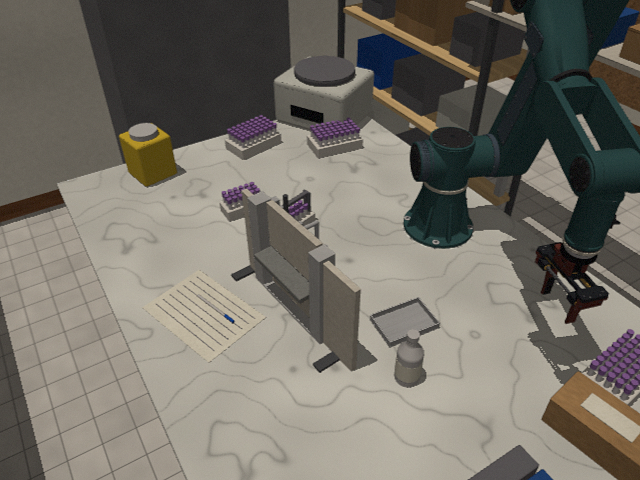

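The side crop shows the knob and handle in front of the leaf between the two posts, and the carrier with its bar at lower left, nearest the robot. The scene view shows the carrier behind the right post at about (302,207), with the bottle and tray on the left. First I'll go above the knob.

```bash
cat >> h.py <<'E'
def rel(pos,yaw,tilt=None):
    """target: TCP pos (world), jaw (tool y) angle in world, tool down -> scaled row from present pose"""
    s=arm.get_state(); q=np.array(s['tcp_rot']); R0=Ro.from_quat(q[[1,2,3,0]])
    y=np.array([np.cos(yaw),np.sin(yaw),0]); z=np.array([0,0,-1.]); x=np.cross(y,z)
    R1=Ro.from_matrix(np.stack([x,y,z],1))
    d=R0.inv().apply(np.array(pos)-s['eef_pos'])/200; w=np.degrees((R0.inv()*R1).as_rotvec())/45
    return np.round(np.r_[d,w],3).tolist()
def yawnow():
    q=np.array(arm.get_state()['tcp_rot']); v=Ro.from_quat(q[[1,2,3,0]]).apply([0,1,0]); return np.arctan2(v[1],v[0])
MID=np.array([587,61.5,150.]); EY=np.array([-.0975,.995,0]); EX=np.array([.995,.0975,0])
E
python3 - <<'E'
from h import *
print(rel([365,280,400],1.5)); print(rel([565,-20,390],1.668))
E
```

```text
[-1.367, -1.15, -0.887, -0.0, -0.0, -0.266]
[-2.743, -2.316, -0.837, -0.0, -0.0, -0.48]
```

Call:
{"name": "send_rows", "arguments": {
  "motion": [
    [-0.2,-0.2,-0.5,0,0,0],
    [-0.4,-0.4,-0.8,0,0,0],
    [-0.65,-0.6,-0.84,0,0,0],
    [-0.91,-0.77,-0.84,0,0,0],
    [-0.91,-0.77,-0.84,0,0,0],
    [-0.91,-0.77,-0.84,0,0,0]
  ],
  "hand": 1
}}

```text
t: 2.0
eef_pos: [300.5, 376.4, 392.3]
tcp_rot: [0.001, 0.142, 0.99, 0.001]
ft_force: [-0.7, 0.4, -0.1]
finger_gap: 0.997
```

Call:
{"name": "send_rows", "arguments": {
  "motion": [
    [-0.23,-0.19,0,0,0,0],
    [-0.46,-0.39,0,0,0,0],
    [-0.7,-0.6,0,0,0,0],
    [-0.91,-0.77,0,0,0,0],
    [-0.91,-0.77,0,0,0,0],
    [-0.91,-0.77,0,0,0,0]
  ]
}}

```text
t: 2.75
eef_pos: [429.9, 181.2, 390.2]
tcp_rot: [-0.001, 0.139, 0.99, 0.0]
ft_force: [-0.3, 0.1, -0.6]
finger_gap: 1.005
```

Call:
{"name": "send_rows", "arguments": {
  "motion": [
    [-0.2,-0.17,0,0,0,-0.12],
    [-0.4,-0.33,0,0,0,-0.24],
    [-0.6,-0.5,0,0,0,-0.36],
    [-0.7,-0.6,0,0,0,-0.48],
    [-0.7,-0.6,0,0,0,-0.48],
    [-0.7,-0.6,0,0,0,-0.48],
    [-0.7,-0.6,0,0,0,-0.48]
  ]
}}

```text
t: 3.62
eef_pos: [531.2, 27.9, 390.8]
tcp_rot: [-0.0, -0.049, 0.999, 0.0]
ft_force: [0.4, 0.1, 0.6]
finger_gap: 0.998
```

```bash
python3 - <<'E'
from h import *
s=arm.get_state(); print(s['t'],s['eef_pos'],yawnow())
c=cap('wrist'); save(c,'w1.png'); W=pts(c)
print('cam',np.round(-np.array(c['R']).T@np.array(c['t'])))
w=W.reshape(-1,3); w=w[~np.isnan(w[:,0])]
for nm,lo,hi in [('knob',318,337),('top',300,310)]:
    m=(w[:,2]>lo)&(w[:,2]<hi)&(w[:,0]>450)&(w[:,0]<650); k=w[m]; print(nm,len(k), np.round(np.percentile(k,[2,50,98],axis=0)).tolist() if len(k) else '')
print('knob expected px',proj(c,[565,-19,332]))
print(rel([565,-20,390],1.668))
E
```

```text
3.625 [531.23315105  27.88621097 390.80675258] 1.6695627651952119
cam [460.  21. 551.]
knob 391 [[557.0, -24.0, 318.0], [562.0, -18.0, 329.0], [569.0, -12.0, 331.0]]
top 6146 [[560.0, -98.0, 300.0], [585.0, 44.0, 303.0], [605.0, 209.0, 304.0]]
knob expected px [248.40212854 300.07078409]
[-0.144, -0.254, 0.004, 0.0, 0.0, 0.002]
```

View pics/w1.png

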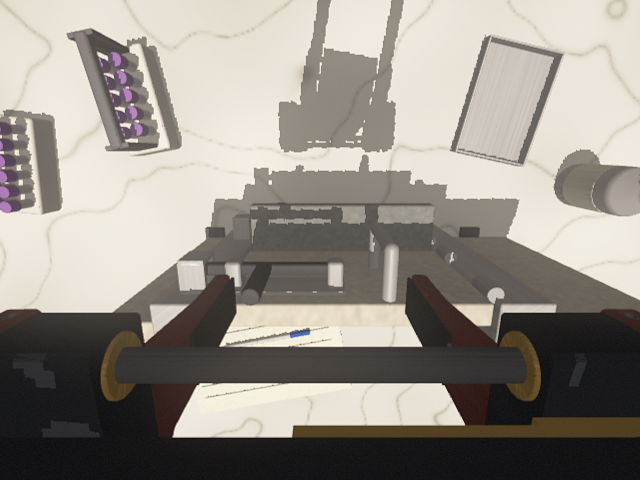

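The wrist view shows the dark knob at about (252,297), the rod guides at (233,275) and (335,275), and the handle bar at (390,275). The knob comes out near (563.5,-18.5).

Call:
{"name": "send_rows", "arguments": {
  "motion": [
    [-0.07,-0.12,0,0,0,0],
    [-0.138,-0.247,0,0,0,0],
    [-0.138,-0.247,0,0,0,0],
    [-0.138,-0.247,0,0,0,0]
  ]
}}

```text
t: 4.18
eef_pos: [563.6, -19.4, 390.7]
tcp_rot: [-0.0, -0.049, 0.999, 0.0]
ft_force: [0.3, -0.1, 0.6]
finger_gap: 1.002
```

```bash
python3 - <<'E'
from h import *
s=arm.get_state(); print(s['t'],s['eef_pos'],yawnow())
c=cap('wrist'); W=pts(c); w=W.reshape(-1,3); w=w[~np.isnan(w[:,0])]
d=w-MID; X=d@EX; Y=d@EY
k=w[(w[:,2]>318)&(w[:,2]<337)&(abs(X+28)<15)&(abs(Y+78)<30)]; print('knob',len(k),np.round(np.percentile(k,[5,50,95],axis=0),1).tolist())
for y in range(-110,115,10):
    m=(X>-60)&(X<-14)&(abs(Y-y)<5)&(w[:,2]<315)
    if m.sum(): i=np.argsort(w[m,2])[-5:]; print(y,m.sum(),np.round(w[m,2][i[0]]),np.round(X[m][i[0]]))
m=(abs(X)<8)&(abs(w[:,2]-304)<4); print('top X range',np.percentile(X[(abs(w[:,2]-304)<3)&(abs(Y)<60)],[1,50,99]))
E
```

```text
4.175 [563.58491192 -19.44105731 390.69673279] 1.6682440975947497
knob 370 [[557.5, -24.3, 320.9], [562.3, -18.7, 329.4], [568.7, -13.0, 330.6]]
-110 527 285.0 -15.0
-100 769 286.0 -16.0
-90 640 286.0 -15.0
-80 499 314.0 -32.0
-70 575 312.0 -37.0
-60 626 286.0 -16.0
-50 646 286.0 -15.0
-40 639 285.0 -15.0
-30 642 285.0 -16.0
-20 768 286.0 -15.0
-10 616 285.0 -16.0
0 331 150.0 -59.0
10 335 150.0 -46.0
20 1249 299.0 -42.0
30 1156 300.0 -53.0
40 237 150.0 -59.0
50 77 149.0 -59.0
60 195 150.0 -31.0
70 205 149.0 -50.0
80 169 150.0 -21.0
90 174 149.0 -40.0
100 292 150.0 -20.0
110 682 294.0 -15.0
top X range [-12.85156845  -4.20716722   6.23181996]
```

Call:
{"name": "send_rows", "arguments": {
  "motion": [
    [0,0,0.15,0,0,0],
    [0,0,0.3,0,0,0],
    [0,0,0.4,0,0,0],
    [0,0,0.44,0,0,0],
    [0,0,0.44,0,0,0]
  ],
  "hand": 1
}}

```text
t: 4.85
eef_pos: [563.9, -19.9, 302.8]
tcp_rot: [-0.0, -0.049, 0.999, 0.0]
ft_force: [0.4, 0.9, 0.2]
finger_gap: 1.0
```

Call:
{"name": "send_rows", "arguments": {
  "motion": [
    [0,0,0,0,0,0],
    [0,0,0,0,0,0],
    [0,0,0,0,0,0],
    [0,0,0,0,0,0],
    [0,0,0,0,0,0],
    [0,0,0,0,0,0],
    [0,0,0,0,0,0],
    [0,0,0,0,0,0]
  ],
  "hand": 0
}}

```text
t: 5.85
eef_pos: [564.1, -20.1, 302.6]
tcp_rot: [-0.0, -0.049, 0.999, 0.0]
ft_force: [0.4, 1.6, -0.0]
finger_gap: 0.15
```

Call:
{"name": "send_rows", "arguments": {
  "motion": [
    [0,0.04,0,0,0,0],
    [0,0.08,0,0,0,0],
    [0,0.12,0,0,0,0],
    [0,0.15,0,0,0,0],
    [0,0.17,0,0,0,0],
    [0,0.175,0,0,0,0],
    [0,0.175,0,0,0,0],
    [0,0.175,0,0,0,0]
  ]
}}

```text
t: 6.85
eef_pos: [561.0, 11.7, 302.7]
tcp_rot: [-0.0, -0.048, 0.999, -0.003]
ft_force: [0.1, -11.6, -0.0]
finger_gap: 0.157
```

```bash
python3 - <<'E'
from h import *
s=arm.get_state(); print(s['t'],s['eef_pos'],s['ft_force'],yawnow())
c=cap('wrist'); save(c,'w2.png'); W=pts(c); w=W.reshape(-1,3); w=w[~np.isnan(w[:,0])]
d=w-MID;X=d@EX;Y=d@EY
k=w[(w[:,2]>312)&(w[:,2]<337)&(abs(X+28)<15)&(abs(Y+45)<20)]; print(len(k),np.round(np.percentile(k,[5,50,95],axis=0),1).tolist())
print('tcp XY',(s['eef_pos']-MID)@EX,(s['eef_pos']-MID)@EY)
E
```

```text
6.85 [560.96884375  11.68127149 302.69248926] [  0.0807069  -11.5930917   -0.02340395] 1.6673126156093794
2281 [[548.4, -2.9, 314.1], [554.3, 11.5, 328.6], [564.8, 24.5, 335.0]]
tcp XY -30.758326495996737 -47.03159713548279
```

```bash
python3 - <<'E'
import numpy as np
x,y=-19.7,-157
for t in [.04,.1,.175,.25,.33,.41,.5,.58,.67,.75]:
    dx=x*np.cos(t)+y*np.sin(t)-x; dy=-x*np.sin(t)+y*np.cos(t)-y
    print([round(-dx/200,3),round(dy/200,3),0,0,0,round(np.degrees(t)/45,3)],end=', ')
E
```

```text
[np.float64(0.031), np.float64(0.005), 0, 0, 0, np.float64(0.051)], [np.float64(0.078), np.float64(0.014), 0, 0, 0, np.float64(0.127)], [np.float64(0.135), np.float64(0.029), 0, 0, 0, np.float64(0.223)], [np.float64(0.191), np.float64(0.049), 0, 0, 0, np.float64(0.318)], [np.float64(0.249), np.float64(0.074), 0, 0, 0, np.float64(0.42)], [np.float64(0.305), np.float64(0.104), 0, 0, 0, np.float64(0.522)], [np.float64(0.364), np.float64(0.143), 0, 0, 0, np.float64(0.637)], [np.float64(0.414), np.float64(0.182), 0, 0, 0, np.float64(0.738)], [np.float64(0.466), np.float64(0.231), 0, 0, 0, np.float64(0.853)], [np.float64(0.509), np.float64(0.278), 0, 0, 0, np.float64(0.955)],
```

Call:
{"name": "send_rows", "arguments": {
  "motion": [
    [0.031,0.005,0,0,0,0.051],
    [0.078,0.014,0,0,0,0.127],
    [0.135,0.029,0,0,0,0.223],
    [0.191,0.049,0,0,0,0.318],
    [0.249,0.074,0,0,0,0.42],
    [0.305,0.104,0,0,0,0.522],
    [0.364,0.143,0,0,0,0.637],
    [0.414,0.182,0,0,0,0.738],
    [0.466,0.231,0,0,0,0.853],
    [0.509,0.278,0,0,0,0.955]
  ]
}}

```text
t: 8.15
eef_pos: [450.4, 57.4, 302.5]
tcp_rot: [-0.002, 0.322, 0.947, -0.004]
ft_force: [-8.8, -11.5, 6.8]
finger_gap: 0.15
```

```bash
python3 - <<'E'
from h import *
s=arm.get_state(); print(s['t'],s['eef_pos'],s['ft_force'],s['finger_gap'],yawnow())
H=np.array([565.1,172.9]); v=s['eef_pos'][:2]-H; print('radius',np.hypot(*v),'expect 161','angle',1.668-.7 , np.arctan2(-v[0],-v[1]))
E
```

```text
8.15 [450.41889574  57.44653372 302.53234451] [ -8.81200983 -11.45118207   6.82380506] 0.15022685878605377 0.9147696047403331
radius 162.73063187600553 expect 161 angle 0.968 0.782042043881207
```

Still gripped and low force; the knob is on the arc. Same rows again for the second half.

Call:
{"name": "send_rows", "arguments": {
  "motion": [
    [0.031,0.005,0,0,0,0.051],
    [0.078,0.014,0,0,0,0.127],
    [0.135,0.029,0,0,0,0.223],
    [0.191,0.049,0,0,0,0.318],
    [0.249,0.074,0,0,0,0.42],
    [0.305,0.104,0,0,0,0.522],
    [0.364,0.143,0,0,0,0.637],
    [0.414,0.182,0,0,0,0.738],
    [0.466,0.231,0,0,0,0.853],
    [0.509,0.278,0,0,0,0.955]
  ]
}}

```text
t: 9.4
eef_pos: [402.0, 166.2, 302.5]
tcp_rot: [-0.003, 0.646, 0.763, -0.003]
ft_force: [-12.2, -1.8, 9.1]
finger_gap: 0.152
```

Call:
{"name": "send_rows", "arguments": {
  "motion": [
    [0.031,0.005,0,0,0,0.051],
    [0.078,0.014,0,0,0,0.127],
    [0.11,0.022,0,0,0,0.18],
    [0.11,0.022,0,0,0,0.18],
    [0.11,0.022,0,0,0,0.18]
  ]
}}

```text
t: 10.02
eef_pos: [402.8, 189.4, 302.5]
tcp_rot: [-0.004, 0.697, 0.717, -0.002]
ft_force: [-12.7, 1.0, 9.6]
finger_gap: 0.15
```

```bash
python3 - <<'E'
from h import *
s=arm.get_state(); print(s['t'],s['eef_pos'],s['ft_force'],s['finger_gap'],yawnow(),s['q'])
H=np.array([565.1,172.9]); v=s['eef_pos'][:2]-H; print('radius',np.hypot(*v),'angle',np.arctan2(-v[0],-v[1]))
c=cap('side'); save(c,'s2.png')
E
```

```text
10.025 [402.83596527 189.44558757 302.46235504] [-12.69462955   1.01540293   9.59012375] 0.1504047558420152 0.02721610591335257 [0.28078305 0.06258087 1.69955575 0.00399404 1.3873512  0.25283071]
radius 163.1054059015134 angle 1.672412187883462
```

View pics/s2.png

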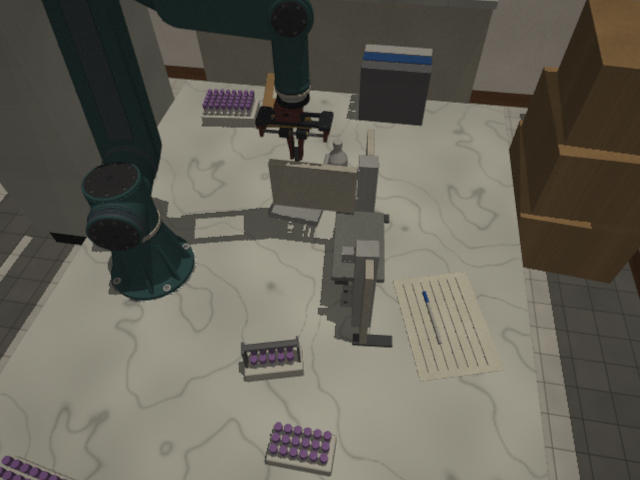

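The picture shows the top leaf swung wide open (leaf from (272,185) to (357,190)), opening clear, carrier at (272,358), rack at (302,447). I'll release and rise.

Call:
{"name": "send_rows", "arguments": {
  "motion": [
    [0,0,0,0,0,0],
    [0,0,0,0,0,0],
    [0,0,0,0,0,0],
    [0,0,0,0,0,0],
    [0,0,-0.1,0,0,0],
    [0,0,-0.3,0,0,0],
    [0,0,-0.5,0,0,0],
    [0,0,-0.5,0,0,0],
    [0,0,-0.5,0,0,0]
  ],
  "hand": 0.7
}}

```text
t: 11.2
eef_pos: [407.4, 188.2, 402.0]
tcp_rot: [-0.0, 0.698, 0.716, -0.0]
ft_force: [0.6, 0.4, 0.1]
finger_gap: 0.701
```

```bash
python3 - <<'E'
from h import *
s=arm.get_state(); print(s['t'],s['eef_pos'],s['ft_force'],s['finger_gap'])
print(rel([415,-247,330],-1.29))
c=cap('side'); W=pts(c); w=W.reshape(-1,3)
k=w[(w[:,2]>318)&(w[:,2]<337)&(w[:,0]>360)&(w[:,0]<480)&(w[:,1]>120)&(w[:,1]<260)]; print('knob',len(k),np.round(np.median(k,0)) if len(k) else '')
k=w[(w[:,2]>300)&(w[:,2]<309)&(w[:,0]>320)&(w[:,0]<555)&(w[:,1]>120)&(w[:,1]<260)]
r=cv2.minAreaRect(k[:,:2].astype(np.float32)); print(len(k),cv2.boxPoints(r).round().tolist())
E
```

```text
11.2 [407.39831303 188.22741609 402.01257256] [0.62699394 0.42294011 0.07089447] 0.7012087441701224
[-2.176, -0.019, 0.361, -0.001, 0.001, 1.676]
knob 38 [407. 184. 327.]
559 [[337.0, 209.0], [338.0, 145.0], [555.0, 150.0], [553.0, 214.0]]
```

Call:
{"name": "send_rows", "arguments": {
  "motion": [
    [-0.2,0,0,0,0,0],
    [-0.45,0,0,0,0,0],
    [-0.7,0,0,0,0,0],
    [-0.95,0,0,0,0,0],
    [-1,0,0,0,0,0],
    [-1,0,0,0,0,0]
  ],
  "hand": 1
}}

```text
t: 12.0
eef_pos: [412.5, -11.6, 401.7]
tcp_rot: [-0.001, 0.698, 0.716, -0.0]
ft_force: [-0.0, 0.2, 0.9]
finger_gap: 1.002
```

Call:
{"name": "send_rows", "arguments": {
  "motion": [
    [-0.2,0,0,0,0,0.15],
    [-0.45,0,0,0,0,0.35],
    [-0.7,0,0,0,0,0.55],
    [-0.9,0,0.1,0,0,0.8],
    [-0.95,0,0.2,0,0,0.84],
    [-0.95,0,0.2,0,0,0.84],
    [-0.95,0,0.2,0,0,0.84]
  ]
}}

```text
t: 12.88
eef_pos: [418.5, -200.2, 363.1]
tcp_rot: [-0.0, 0.892, 0.453, 0.0]
ft_force: [0.1, -0.5, 0.3]
finger_gap: 0.998
```

Call:
{"name": "send_rows", "arguments": {
  "motion": [
    [0,0,0,0,0,0.2],
    [0,0,0,0,0,0.4],
    [0,0,0,0,0,0.6],
    [0,0,0,0,0,0.8],
    [0,0,0,0,0,0.84],
    [0,0,0,0,0,0.84]
  ]
}}

```text
t: 13.62
eef_pos: [418.3, -201.0, 363.3]
tcp_rot: [0.0, 0.99, 0.14, 0.0]
ft_force: [0.7, -1.0, -0.2]
finger_gap: 1.0
```

```bash
python3 - <<'E'
from h import *
s=arm.get_state(); print(s['t'],s['eef_pos'],yawnow(),s['q'][5])
c=cap('wrist'); save(c,'w3.png')
for n in ['wrist','side']:
    if n=='side': c=cap(n)
    W=pts(c); w=W.reshape(-1,3)
    k=w[(w[:,2]>117)&(w[:,2]<127)&(w[:,0]>330)&(w[:,0]<520)&(w[:,1]>-320)&(w[:,1]<-190)]
    b=w[(w[:,2]>112)&(w[:,2]<127)&(w[:,0]>330)&(w[:,0]<520)&(w[:,1]>-320)&(w[:,1]<-190)]
    for q in (k,b):
        if len(q)<5: print(n,len(q)); continue
        r=cv2.minAreaRect(q[:,:2].astype(np.float32)); m=q[:,:2].mean(0); u,S,v=np.linalg.svd(q[:,:2]-m,full_matrices=False)
        print(n,len(q),'rect c',np.round(r[0],1),np.round(r[1]),'mean',m.round(1),'ang',np.arctan2(v[0,1],v[0,0]),'zmed',np.median(q[:,2]))
E
```

```text
13.625 [ 418.3124442  -200.9901369   363.29592423] -1.2893540692205818 0.692411013234196
wrist 1418 rect c [ 419.6 -245.6] [131.  29.] mean [ 422.8 -244.1] ang -2.8600990653495373 zmed 119.42323233963751
wrist 1565 rect c [ 419.3 -244.9] [131.  30.] mean [ 422.3 -244. ] ang -2.8599263888373287 zmed 119.25392035407636
side 388 rect c [ 422.8 -246. ] [131.  29.] mean [ 421.5 -247. ] ang -2.8557078520354295 zmed 120.11325119412732
side 464 rect c [ 422.7 -246.1] [131.  30.] mean [ 421.9 -247.7] ang -2.85971352186231 zmed 119.7001730763007
```

View pics/w3.png

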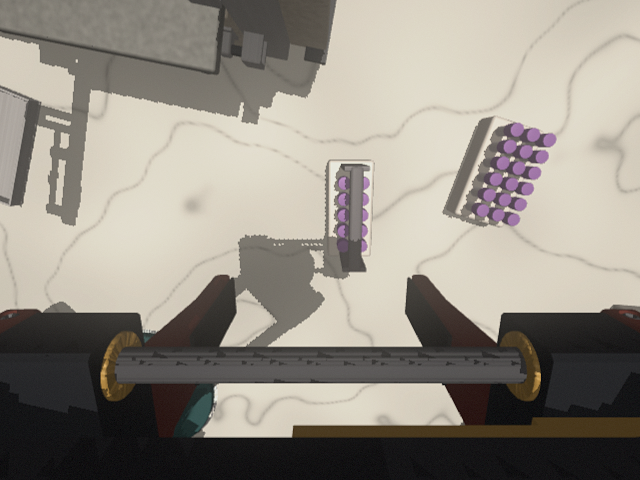

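The wrist view shows the carrier at (350,215), its bar seen from above and parallel to the finger planes. Bar centre is about (421,-245.5) and the bar angle 0.28, which matches the jaw angle.

```bash
python3 - <<'E'
from h import *
print(rel([421,-245.5,170],-1.289)); print(rel([421,-245.5,97],-1.289))
E
```

```text
[-0.048, 0.216, 0.965, 0.001, -0.0, -0.002]
[-0.048, 0.216, 1.33, 0.001, -0.0, -0.002]
```

Call:
{"name": "send_rows", "arguments": {
  "motion": [
    [-0.024,0.11,0.15,0,0,0],
    [-0.048,0.216,0.4,0,0,0],
    [-0.048,0.216,0.65,0,0,0],
    [-0.048,0.216,0.85,0,0,0],
    [-0.048,0.216,0.96,0,0,0],
    [-0.048,0.216,0.96,0,0,0],
    [-0.048,0.216,0.96,0,0,0]
  ],
  "hand": 1
}}

```text
t: 14.6
eef_pos: [421.2, -246.2, 171.6]
tcp_rot: [0.001, 0.99, 0.139, 0.0]
ft_force: [-0.8, 0.2, -0.3]
finger_gap: 1.001
```

```bash
python3 - <<'E'
from h import *
print(arm.get_state()['eef_pos'],rel([421,-245.5,97],-1.289))
c=cap('wrist'); W=pts(c); w=W.reshape(-1,3)
k=w[(w[:,2]>112)&(w[:,2]<127)&(w[:,0]>330)&(w[:,0]<520)&(w[:,1]>-320)&(w[:,1]<-190)]
d=k[:,:2]-[421,-245.5]; a=.282; print(len(k),'along',np.percentile(d@[np.cos(a),np.sin(a)],[1,50,99]),'across',np.percentile(d@[-np.sin(a),np.cos(a)],[2,50,98]))
E
```

```text
[ 421.24888802 -246.18260778  171.63194865] [-0.001, -0.004, 0.373, 0.002, -0.001, -0.004]
4800 along [-61.24725309  10.60382083  63.71145859] across [-10.51097794   0.56137664  11.54398733]
```

Well centred. I'll descend, close and check.

Call:
{"name": "send_rows", "arguments": {
  "motion": [
    [0,0,0.12,0,0,0],
    [0,0,0.24,0,0,0],
    [0,0,0.33,0,0,0],
    [0,0,0.37,0,0,0],
    [0,0,0.37,0,0,0]
  ]
}}

```text
t: 15.28
eef_pos: [420.9, -246.0, 97.2]
tcp_rot: [0.0, 0.99, 0.139, 0.0]
ft_force: [-0.1, -0.4, 0.2]
finger_gap: 1.001
```

Call:
{"name": "send_rows", "arguments": {
  "motion": [
    [0,0,0,0,0,0],
    [0,0,0,0,0,0],
    [0,0,0,0,0,0],
    [0,0,0,0,0,0],
    [0,0,0,0,0,0],
    [0,0,0,0,0,0],
    [0,0,0,0,0,0],
    [0,0,0,0,0,0]
  ],
  "hand": 0
}}

```text
t: 16.27
eef_pos: [420.4, -245.5, 96.6]
tcp_rot: [-0.0, 0.99, 0.138, -0.0]
ft_force: [-1.0, 1.3, -0.1]
finger_gap: 0.18
```

Call:
{"name": "send_rows", "arguments": {
  "motion": [
    [0,0,-0.05,0,0,0],
    [0,0,-0.15,0,0,0],
    [0,0,-0.3,0,0,0],
    [0,0,-0.5,0,0,0],
    [0,0,-0.7,0,0,0],
    [0,0,-0.85,0,0,0],
    [0,0,-0.95,0,0,0],
    [0,0,-0.95,0,0,0],
    [0,0,-0.95,0,0,0]
  ]
}}

```text
t: 17.4
eef_pos: [419.7, -245.1, 285.6]
tcp_rot: [-0.001, 0.99, 0.138, -0.001]
ft_force: [-0.1, 0.5, -6.0]
finger_gap: 0.183
```

```bash
python3 - <<'E'
from h import *
s=arm.get_state(); print(s['t'],s['eef_pos'],s['ft_force'],s['moment'],s['finger_gap'],yawnow())
P=MID+[0,0,96]-10*EY
a=P-140*EX; print(a,rel([a[0],a[1],s['eef_pos'][2]],.0977))
c=cap('wrist'); save(c,'w4.png')
E
```

```text
17.4 [ 419.73405018 -245.06558824  285.63204291] [-0.14856278  0.49262548 -6.02710133] [-0.0481386   0.16866226  0.04568184] 0.18322632785817292 -1.2929743046567022
[448.675  37.9   246.   ] [0.527, -1.321, 0.001, -0.003, -0.0, -1.771]
```

View pics/w4.png

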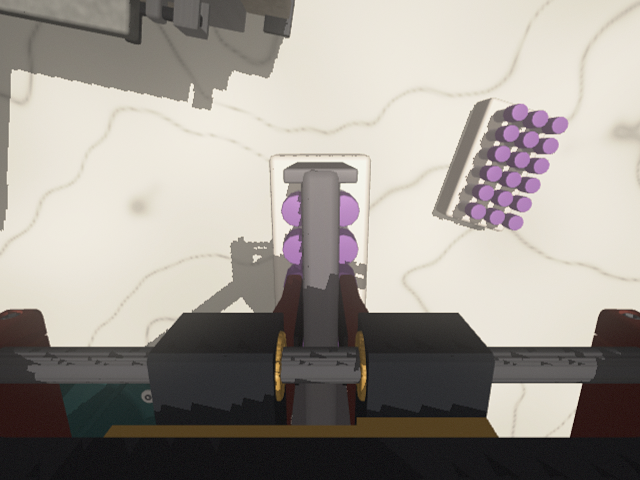

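The carrier hangs level in the fingers with the bar between the pads at (320,260); the rack stands undisturbed on the right. I'll swing it round to in front of the opening.

Call:
{"name": "send_rows", "arguments": {
  "motion": [
    [0.01,-0.04,0,0,0,-0.05],
    [0.035,-0.12,0,0,0,-0.15],
    [0.065,-0.23,0,0,0,-0.3],
    [0.1,-0.35,0,0,0,-0.46],
    [0.135,-0.47,0,0,0,-0.62],
    [0.165,-0.58,0,0,0,-0.76],
    [0.185,-0.65,0,0,0,-0.85],
    [0.192,-0.673,0,0,0,-0.885],
    [0.192,-0.673,0,0,0,-0.885]
  ]
}}

```text
t: 18.58
eef_pos: [420.4, -105.5, 286.4]
tcp_rot: [-0.0, 0.884, 0.468, -0.0]
ft_force: [0.5, 0.7, -5.7]
finger_gap: 0.182
```

Call:
{"name": "send_rows", "arguments": {
  "motion": [
    [0.04,-0.017,0,0,0,-0.05],
    [0.12,-0.05,0,0,0,-0.15],
    [0.23,-0.1,0,0,0,-0.3],
    [0.35,-0.15,0,0,0,-0.46],
    [0.47,-0.2,0,0,0,-0.62],
    [0.58,-0.25,0,0,0,-0.76],
    [0.65,-0.275,0,0,0,-0.85],
    [0.67,-0.287,0,0,0,-0.885],
    [0.67,-0.287,0,0,0,-0.885]
  ]
}}

```text
t: 19.7
eef_pos: [448.5, 37.1, 286.6]
tcp_rot: [0.0, 0.672, 0.741, -0.0]
ft_force: [-0.5, 0.4, -6.2]
finger_gap: 0.178
```

```bash
python3 - <<'E'
from h import *
s=arm.get_state(); print(s['t'],s['eef_pos'],s['ft_force'],s['finger_gap'],yawnow())
c=cap('side'); save(c,'s3.png'); W=pts(c); w=W.reshape(-1,3); w=w[~np.isnan(w[:,0])]
# ledge rear half & posts, from side view
L=w[(abs(w[:,2]-150)<3)&(w[:,0]>500)&(w[:,0]<680)&(w[:,1]>-60)&(w[:,1]<190)]
d=L-MID; X=d@EX;Y=d@EY; print('ledge X',np.percentile(X,[.5,99.5]),'Y',np.percentile(Y,[.5,99.5]))
# door line from post tops / wings
T=w[(abs(w[:,2]-304)<4)&(w[:,0]>540)&(w[:,0]<650)]; d=T-MID; X=d@EX;Y=d@EY
for a,b in [(-175,-112),(112,175)]:
    m=(Y>a)&(Y<b); print('post',m.sum(),np.percentile(X[m],[1,99]) ,np.percentile(Y[m],[1,99]))
P=MID+[0,0,s['eef_pos'][2]-150]; print('to mid',rel(P,.0977), 'down',s['eef_pos'][2]-246.6)
E
```

```text
19.7 [448.51302435  37.08345718 286.60830051] [-0.50177282  0.40370559 -6.20793987] 0.1781142513709656 0.09693493152169977
ledge X [-64.23623472  63.94890285] Y [-113.93095442  115.46547602]
post 411 [-9.93788172 39.28550229] [-166.44863397 -121.19316774]
post 248 [-9.96433745 38.003885  ] [112.49391381 157.97955796]
to mid [0.056, 0.701, -0.0, -0.0, 0.001, -0.002] down 40.00830051106496
```

View pics/s3.png

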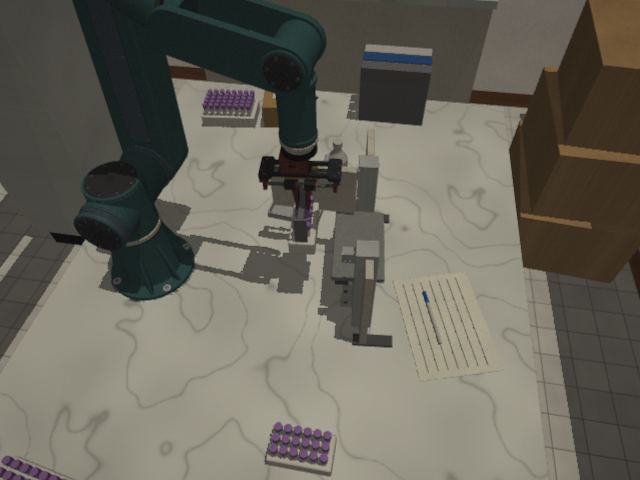

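The picture shows the carrier held in front of the opening at (303,225), long side along the door, with the ledge at (358,245) clear. I'll move in and lower gently.

Call:
{"name": "send_rows", "arguments": {
  "motion": [
    [0.01,0.06,0,0,0,0],
    [0.02,0.18,0,0,0,0],
    [0.035,0.32,0,0,0,0],
    [0.046,0.46,0,0,0,0],
    [0.046,0.58,0,0,0,0],
    [0.046,0.67,0,0,0,0],
    [0.046,0.7,0,0,0,0],
    [0.046,0.7,0,0,0,0],
    [0.046,0.7,0,0,0,0]
  ]
}}

```text
t: 20.88
eef_pos: [586.3, 60.0, 286.6]
tcp_rot: [-0.0, 0.672, 0.741, -0.0]
ft_force: [0.0, 0.1, -4.7]
finger_gap: 0.184
```

Call:
{"name": "send_rows", "arguments": {
  "motion": [
    [0,0,0.03,0,0,0],
    [0,0,0.07,0,0,0],
    [0,0,0.11,0,0,0],
    [0,0,0.14,0,0,0],
    [0,0,0.16,0,0,0],
    [0,0,0.175,0,0,0],
    [0,0,0.183,0,0,0],
    [0,0,0.183,0,0,0],
    [0,0,0.183,0,0,0]
  ]
}}

```text
t: 22.0
eef_pos: [587.2, 60.1, 250.3]
tcp_rot: [0.0, 0.672, 0.741, 0.0]
ft_force: [0.2, 0.1, -5.9]
finger_gap: 0.182
```

```bash
python3 - <<'E'
from h import *
s=arm.get_state(); print(s['t'],s['eef_pos'],s['ft_force'],s['finger_gap'],yawnow())
d=s['eef_pos']-MID; print(d@EX,d@EY)
E
```

```text
22.0 [587.17081477  60.07520729 250.28391489] [ 0.18769455  0.1334081  -5.93561353] 0.18153022710263542 0.09718530365614103
0.031043404982114962 -1.4343231833971737
```

Still hanging, about 3.5 mm above the ledge. I'll lower in 1 mm steps until the weight comes off.

Call:
{"name": "send_rows", "arguments": {
  "motion": [
    [0,0,0.005,0,0,0],
    [0,0,0.01,0,0,0],
    [0,0,0.015,0,0,0],
    [0,0,0.019,0,0,0],
    [0,0,0.019,0,0,0]
  ]
}}

```text
t: 22.62
eef_pos: [587.0, 60.1, 246.6]
tcp_rot: [0.0, 0.672, 0.741, 0.0]
ft_force: [-1.3, -0.2, -1.5]
finger_gap: 0.178
```

Call:
{"name": "send_rows", "arguments": {
  "motion": [
    [0,0,0.004,0,0,0],
    [0,0,0.004,0,0,0],
    [0,0,0.004,0,0,0]
  ]
}}

```text
t: 23.0
eef_pos: [587.1, 60.1, 246.6]
tcp_rot: [0.0, 0.672, 0.741, 0.0]
ft_force: [-3.7, -0.2, 5.8]
finger_gap: 0.18
```

Call:
{"name": "send_rows", "arguments": {
  "motion": [
    [0,0,0,0,0,0],
    [0,0,0,0,0,0],
    [0,0,0,0,0,0],
    [0,0,0,0,0,0],
    [0,0,0,0,0,0],
    [0,0,0,0,0,0]
  ],
  "hand": 0.75
}}

```text
t: 23.75
eef_pos: [587.0, 60.1, 245.4]
tcp_rot: [0.0, 0.672, 0.741, -0.0]
ft_force: [0.9, 0.8, 1.4]
finger_gap: 0.745
```

Call:
{"name": "send_rows", "arguments": {
  "motion": [
    [0,0,-0.05,0,0,0],
    [0,0,-0.2,0,0,0],
    [0,0,-0.4,0,0,0],
    [0,0,-0.6,0,0,0],
    [0,0,-0.8,0,0,0],
    [0,0,-0.9,0,0,0],
    [0,0,-0.9,0,0,0]
  ]
}}

```text
t: 24.62
eef_pos: [587.9, 60.1, 427.9]
tcp_rot: [0.002, 0.672, 0.741, 0.001]
ft_force: [0.7, -0.0, -0.7]
finger_gap: 0.748
```

Call:
{"name": "send_rows", "arguments": {
  "motion": [
    [0,-0.15,0,0,0,0],
    [0,-0.35,0,0,0,0],
    [0,-0.55,0,0,0,0],
    [0,-0.7,0,0,0,0],
    [0,-0.7,0,0,0,0],
    [0,-0.7,0,0,0,0],
    [0,-0.7,0,0,0,0]
  ]
}}

```text
t: 25.5
eef_pos: [448.6, 46.5, 425.0]
tcp_rot: [-0.0, 0.672, 0.741, -0.0]
ft_force: [0.5, -0.7, 0.2]
finger_gap: 0.75
```

```bash
python3 - <<'E'
from h import *
s=arm.get_state(); print(s['t'],s['eef_pos'],s['ft_force'],s['finger_gap'])
for n in ['side','scene']:
    c=cap(n); save(c,n+'9.png'); w=pts(c).reshape(-1,3); w=w[~np.isnan(w[:,0])]
    k=w[(w[:,2]>255)&(w[:,2]<278)&(w[:,0]>530)&(w[:,0]<650)&(w[:,1]>-20)&(w[:,1]<145)]; d=k-MID; q=np.stack([d@EX,d@EY],1)
    r=cv2.minAreaRect(q.astype(np.float32)); v=np.linalg.svd(q-q.mean(0),full_matrices=False)[2][0]
    print(n,'bar',len(k),np.round(r[0]),np.round(r[1]),'dir',v.round(3),'z pct',np.percentile(k[:,2],[50,98]).round(1))
    k=w[(w[:,2]>318)&(w[:,2]<337)&(w[:,0]>350)&(w[:,0]<480)&(w[:,1]>120)&(w[:,1]<260)]; print('knob',len(k),np.median(k,0).round() if len(k) else '')
    k=w[(w[:,2]>300)&(w[:,2]<309)&(w[:,0]>320)&(w[:,0]<555)&(w[:,1]>120)&(w[:,1]<200)]
    if len(k)>9: 
        m=k[:,:2]; v=np.linalg.svd(m-m.mean(0),full_matrices=False)[2][0]; print('leaf dir',v.round(3),'mean',m.mean(0).round())
E
```

```text
25.5 [448.62575626  46.51174491 424.95542807] [ 0.52499895 -0.69456064  0.16099191] 0.7502779838670843
side bar 368 [ 2. -4.] [135.  28.] dir [-0.008 -1.   ] z pct [269.9 274.2]
knob 35 [407. 184. 328.]
leaf dir [1.    0.004] mean [449. 160.]
scene bar 327 [-3.  0.] [135.  33.] dir [-0.016  1.   ] z pct [269.8 275.7]
knob 37 [405. 194. 330.]
leaf dir [1.    0.005] mean [451. 167.]
```

View pics/side9.png

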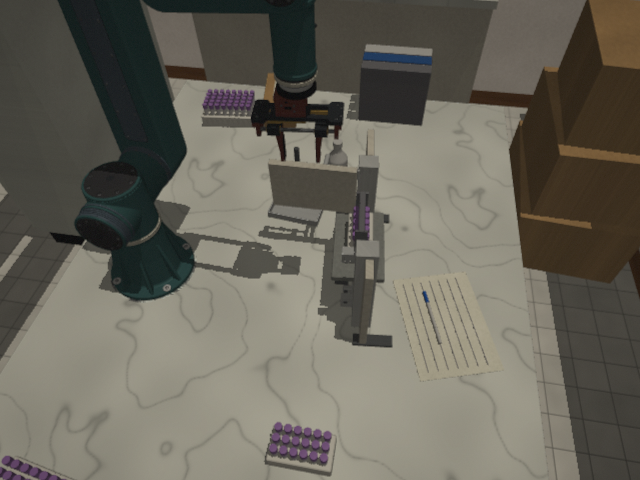

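The picture shows the carrier upright in the middle of the ledge at (360,225), the top leaf open at (313,187), and the rack, tray and bottle in place. The arm is clear, so I'm handing in.

```bash
python3 -c "
from workcell import arm; print(arm.job_done())"
```

```text
the job is handed in; nothing more can be done
None
```

The job is handed in at about 25.5 s of the 72 s allowed. No verdict was reported. I gripped the top bolt's knob and drew it until it met its end stop. Still holding the knob, I swung the top leaf open along its arc, then let go. I took the carrier by its bar and lowered it onto the ledge until the weight came off. Then I released it and backed away clear.

Last checks:
- **Carrier:** the bar centre is within about 4 mm of the ledge middle in both camera views. It lies within about 0.02 rad of the door's line. The bar top is at about 270–275 mm against 272 mm expected, so it is seated. It looks upright in the picture; I did not measure its tilt.
- **Top leaf and bolt:** the leaf is open about 1.6 rad. The knob stayed at its fully drawn distance from the hinge. The two cameras differ by about 10 mm in the knob's y position, which fits the view angle and does not affect the result.
- **Bottom leaf and other things:** the bottom leaf and its bolt were never touched, and the leaf looks shut in the picture. I did not measure either of them. The rack, tray and bottle look unmoved by eye, but I did not measure them again.

No check failed.

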